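Close the jaw jig and gauge its gap

TASK

Throw the lever of the jaw jig out of its open notch and over into the notch marked by the arrow, so that the jaws close to their working gap. Then take the taper gauge out of its stand and slide its blade upright, tip first, down between the two jaw plates until it drags snugly, without forcing it. Finish still holding the gauge by its handle at that depth: do not let go of it.

Things in the scene. Friction and masses are not known exactly. Their poses are not given: they have to be found in the camera images.
- taper_gauge: Steel taper gauge, 0.12 kg, tip down in its stand. Origin: middle of the tip; z up the blade, x along width, y through thickness (half a turn is the same). Blade 75 long, 22 wide, 3 mm thick at the tip growing evenly to 9. Then a collar 36 x 22 mm (z 75 to 80) and the flat bare-metal handle, 30 wide (x), 14 thick (y), z 80 to 127 mm. Grip it across its thickness.
- gauge_stand: Fixed aluminium block 56 (x) x 50 (y) x 85 mm high on a foot 80 x 70 mm. The blade hangs in a loose slot from above (27 mm along x, 13 mm along y), its collar on the top. Origin: middle of the underside. Lift the gauge straight up 75 mm to free it.
- gap_mouth (a point): Point midway between the closed upright jaw plates, level with their top edges, 100 mm above the bench. z up, y across the gap (blade's thickness), x along it; half a turn is not the same. Plates 50 mm long (x), inner top edges bevelled 7 mm wide, 9 mm deep. Gap 15 mm with the lever open; in the marked notch 4.5 to 6.3 mm, differing each time; 76 mm deep.
- sprung_jaw (a joint): How far (m) the sprung jaw plate (-y side of the gap) is pushed back by the blade: 0 free, at most 0.006. Spring 3.5 N per mm. Snug is about 1 to 2 mm, when sliding the blade on takes about 4 to 8 N; each mm takes 12.5 mm of blade. Over 4.5 mm is forced.
- rigid_jaw: The unsprung steel jaw plate, +y side of the gap; its origin is no useful point. Jaws and lever sit on one carrier that floats up to 4 mm either way along y at under 1 N, so the jaws centre on the blade. The blade meets both jaws with its tip some 28 to 50 mm below their top edges and is snug some 10 to 20 mm deeper.
- lever (a joint): Angle (rad) of the jig's over-centre lever, which swings upright about a pivot pin along x of gap_mouth: 0 = in the open notch, leaning 0.6 rad to -y, away from the jaws; 1.2 = in the notch marked by a raised arrow, leaning 0.6 rad to +y, towards the jaws. Its weight drops it into the nearer notch; it takes about 3 N at the ball to throw it.
- lever_ball (a point): Centre of the black ball, 34 mm across, at the lever's free end, 85 mm from the pivot. Bare steel rod 9 mm thick below it. 106 mm above the bench in either notch, 121 mm at the top of its swing. The ball travels 96 mm along +y of gap_mouth from notch to notch; push it or pinch it from above.
- jar_inserts: Bystander: clear jar with a red lid, 44 mm across, 50 mm high; origin at the middle of the underside. Leave it alone.
- loupe: Bystander: black eye loupe, 41 mm across, 34 mm high; origin at the middle of the underside. Leave it alone.
- board_c: Bystander: small green circuit board, 50 x 60 x 12 mm; origin at the middle of the underside. Leave it alone.
- solder_spool: Bystander: spool of solder, 55 mm across, 45 mm high; origin at the middle of the underside. Leave it alone.
Things that resemble listed ones, but are neither listed nor needed, are in the scene too. There is more than one size of the taper_gauge; the one meant has the size given above.

How it is judged:
On the way, in this order (a step that is already met when the one before it is completed fails the run):
1. the lever sits in the marked notch, the gauge still in its stand (value of joint lever above 1.1 rad and distance of taper_gauge from where it was at the start of the episode below 0.02 m), for 0.2 s.
2. the gauge has been lifted out of its stand by the fingers (distance of taper_gauge from where it was at the start of the episode above 0.07 m and contact force between taper_gauge and the fingers above 2 N and contact force between taper_gauge and gauge_stand below 0.05 N), for 0.1 s.
At the end, for the whole second after the job is handed in: Lever above 1.1 rad; gauge gripped, at rest, within 0.1 rad of upright, clear of its stand, tip at least 20 mm below the jaws' top edges and within 14 mm of the middle of their length, pressing over 0.8 N on each jaw and pushing the sprung jaw back 0.5 to 3 mm (value of joint lever above 1.1 rad and value of joint sprung_jaw between 0.0005 and 0.003 m and contact force between taper_gauge and sprung_jaw above 0.8 N and contact force between taper_gauge and rigid_jaw above 0.8 N and z of taper_gauge in the frame of gap_mouth below -0.02 m and x of taper_gauge in the frame of gap_mouth between -0.014 and 0.014 m and angle between taper_gauge's own z axis and vertical below 0.1 rad and contact force between taper_gauge and the fingers above 2 N and contact force between taper_gauge and gauge_stand below 0.05 N and linear speed of taper_gauge below 0.01 m/s and angular speed of taper_gauge below 0.1 rad/s); the arm keeps its last pose, push and grip.
It fails at once if the blade is forced into the gap (sprung jaw pushed back more than 4.5 mm) (value of joint sprung_jaw above 0.0045 m).
It fails at once if the jar is disturbed (moved more than 30 mm) (distance of jar_inserts from where it was at the start of the episode above 0.03 m).
It fails at once if the loupe is disturbed (moved more than 30 mm) (distance of loupe from where it was at the start of the episode above 0.03 m).
It fails at once if the circuit board is disturbed (moved more than 30 mm) (distance of board_c from where it was at the start of the episode above 0.03 m).
It fails at once if the solder spool is disturbed (moved more than 30 mm) (distance of solder_spool from where it was at the start of the episode above 0.03 m).
It also fails if it takes over 61 s, if anything falls off the work surface, if the arm or the gripper's body presses on something with over 40 N, if the wrist force passes 120 N, or if a joint passes its speed limit or range.

ROBOT

A 6-joint arm with a two-finger parallel gripper is mounted at the origin on a cart in front of the work surface, level with it; the furniture and walls round the work are solid. World frame = base frame: x ahead of the robot, y to its left, z up, the work surface at z = 0. Lengths are in m, angles in rad, forces in N, time in s.
With the tool pointing down it reaches from about 0.425 to 0.925 m from the base axis. Payload 12.5 kg.
Tool frame: the origin (TCP) lies at the very end of the fingers, on their centre line; the grasp point (between the pads) lies 19 mm behind it (arm.pinch_z is the distance from the TCP to the grasp point, in m); z points along the fingers, y is the direction in which the jaws open and shut (so a half turn about z gives the same grasp; the last joint's range is limited). The gripper opens to 85 mm and grips with 20 to 120 N. Pads are 22 mm wide; open, the fingers measure 114 mm over their backs; the gripper's body (76 mm by 85 mm) begins 54 mm behind the grasp point. The pads swing forward as they close: fully open they stand 13 mm farther back than shut.
Start: joints at [-1.342, 0.491, 1.559, -0, 1.092, -0.106], TCP at [0.205, -0.59, 0.231] pointing down, gripper open.
Joint ranges: [-3.1, 3.1], [-0.84, 2.19], [0.05, 2.79], [-1.13, 4.28], [0.06, 2.93], [-2.69, 2.69]. Speed limits (rad/s): [2.22, 2.22, 2.79, 3.14, 3.14, 3.14].

INTERFACE

Orientations are given as [roll, pitch, yaw] about the fixed x, y, z axes, in that order (R = Rz(yaw) Ry(pitch) Rx(roll)).
In Python, from plant import arm gives the robot as it stands. The module is installed in compiled form; this text tells all that it offers.
- The arm moves only by the tool apply_moves, never from a script. Its argument "motion" is a list that holds one entry, the list of rows, each a list of 6 numbers: the shift along the tool's x, y, z in units of 300 mm (1.0 is 300 mm), then the turn, a rotation vector about the tool's x, y, z in units of 45 degrees (1.0 is 45 degrees). A call has 1 to 10 rows; each row shifts and turns the commanded pose from where the row before left it, along the tool's axes as they then stand; what a row does not reach is not made up. A row lasts 1/12 s, in which the tool goes at most 41.7 mm and 7.16 degrees, less where a joint would pass 70% of its speed; a pose out of reach is approached as far as the arm can. A call with a number of a shift or a turn outside -1 to 1 is refused whole. A call with a gripper value outside its range is refused whole. "gripper" is the opening, from 0 (shut) to 1 (fully open), set as the call begins (left out, the last holds). The fingers move at their own pace and stop on an object; the grip force is fixed at half the most. Time passes only in rows, so rows that do not move let the fingers close. It gives the time, the measured TCP pose, the force and the opening at its end, in the units of the state.
- arm.sense(): the state, without advancing time (a new reading comes with each control period).
- arm.grab_frame(name): name is "scene" or "side" or "wrist"; returns the picture (400x640x3 uint8, blue, green, red); there is no depth.
- arm.camera_info(name): a dict with "vertical_fov" (degrees; the focal length in pixels is half the picture's height over the tangent of half this angle, whatever the lens; pixels are square), "cx", "cy" (the principal point, pixels), "rvec" (rotation vector, rad) and "tvec" (3), from world to camera coordinates, as OpenCV has them. Camera axes: x right, y down, z forward; pixel columns grow to the right and rows downward; lengths in m; the calibration is good to about 2 mm. A picture is of the moment at which its call begins: read the wrist's pose just before it. camera_info takes no time and is no camera call; for the wrist camera it gives the pose at the moment of the call.
- arm.finish_job(): hands the job in, once; it reports no verdict.
Trained networks look in the newest picture that a camera, given by its name, has taken for a name from the list of things; names that differ only in an ending like _2 or _b are one class to them, and where a whole thing is asked for, a point or a joint stands for the part that bears it (a point fixed in the world has none). Each returns a list of dicts, best first, with "conf" (0 to 1); they miss things now and then, are a little off and sometimes report something else, mostly with a low value. They report only what shows in the picture. A call takes as long as a camera call. They do not tell look-alikes from the thing itself.
- arm.find_in(camera, query): "at" ([x, y, z] in m, in the coordinates of the camera as it stood for that picture, good to about 4 mm: the middle of the surface that is visible of it).
The state is a dict: "t": time; "joint_positions": joint angles; "joint_vel": joint speeds; "effort": joint torques, N m; "tcp_pos": TCP position; "ee_rot": TCP orientation; "wrist_force": force on the tool from outside, world axes, zero at the start; "ft_torque": the same for the moment, N m; "finger_gap": finger opening in m.
Only numpy, scipy, OpenCV 4.12 (cv2) and the standard library are available. Lean on these libraries where they do the work, as an engineer would, in place of code of your own. Each camera call takes 0.05 s, during which the arm holds its last target.

## Working session

There is one attempt and no reset: what is moved stays moved. The work goes in short steps, Python scripts to look and compute and a tool call to move; the robot and the scene stay as the last step left them, time stands still between calls to the robot, and variables do not carry over. Pictures are saved under pics/ and viewed, and the job is handed in when it is done.

Besides the shell and the picture viewer there is one more tool, called after ">>>" by a JSON object that holds its "op" and its "data", one argument or row to a line. apply_moves: Moves the arm, as the interface text tells. Shifts and turns lie within -1 to 1; 1 stands for 300 mm of shift or 45 degrees of turn. Its arguments: {"type":"object","properties":{"motion":{"type":"array"},"gripper":{"type":"number"}},"required":["motion"]}

```bash
mkdir -p pics
cat > h.py <<'E'
import numpy as np, cv2
from plant import arm
from scipy.spatial.transform import Rotation as R
def cam(n):
    c=arm.camera_info(n); f=200/np.tan(np.radians(c['vertical_fov'])/2)
    return np.array([[f,0,c['cx']],[0,f,c['cy']],[0,0,1]]),R.from_rotvec(np.ravel(c['rvec'])).as_matrix(),np.ravel(c['tvec'])
def c2w(n,p,C=None):
    K,Rm,t=C or cam(n); return Rm.T@(np.array(p)-t)
def px2w(n,u,v,z,C=None):
    K,Rm,t=C or cam(n); d=Rm.T@np.linalg.inv(K)@np.array([u,v,1.]); o=-Rm.T@t
    return o+d*(z-o[2])/d[2]
def w2px(n,p,C=None):
    K,Rm,t=C or cam(n); q=K@(Rm@np.array(p)+t); return q[:2]/q[2]
E
python3 - <<'E'
from h import *
s=arm.sense(); print(s)
for n in ['scene','side','wrist']:
    im=arm.grab_frame(n); cv2.imwrite(f'pics/{n}0.png',im); C=cam(n); print(n,C[0][0,0],C[0][:2,2],-C[1].T@C[2])
    if n!='wrist':
        for q in ['taper_gauge','gauge_stand','lever_ball','rigid_jaw','sprung_jaw']:
            for d in arm.find_in(n,q)[:4]: 
                print(n,q,round(d['conf'],2),c2w(n,d['at'],C).round(3), (C[0]@d['at']/d['at'][2])[:2].round())
E
```

```text
{'t': 0.0, 'joint_positions': array([-1.34161902e+00,  4.91578010e-01,  1.55946864e+00, -1.67959609e-05,
        1.09171781e+00, -1.05617535e-01]), 'joint_vel': array([-0.00110446,  0.0006361 ,  0.00018208, -0.00131616, -0.00034347,
       -0.00079253]), 'effort': array([-4.89686456e-03, -6.18461180e+01, -2.61598366e+01, -2.74103541e-04,
        4.08166423e-03,  2.95905295e-05]), 'tcp_pos': array([ 0.20531252, -0.59006186,  0.23070968]), 'ee_rot': array([-3.14042581e+00, -1.08720202e-04,  3.34802530e-01]), 'wrist_force': array([-0.28035672, -0.17616854,  1.02779464]), 'ft_torque': array([-0.02868033,  0.01073408,  0.05670734]), 'finger_gap': 0.08547162618662946}
scene 434.3602375337559 [325.95774022 198.85049278] [-0.27431781  0.99939045  0.7664754 ]
scene taper_gauge 0.67 [ 0.643 -0.259  0.118] [345. 172.]
scene taper_gauge 0.57 [ 0.434 -0.123  0.117] [370. 200.]
scene gauge_stand 0.81 [ 0.48  -0.272  0.037] [381. 202.]
scene gauge_stand 0.44 [0.426 0.168 0.038] [317. 257.]
scene lever_ball 0.53 [ 0.534 -0.03   0.1  ] [330. 205.]
scene lever_ball 0.27 [ 0.478 -0.272  0.038] [382. 20
[... 247 characters left out ...]
.097 0.046] [301. 232.]
side 458.33089706809955 [317.65830794 200.90246854] [ 0.58576115 -1.2255415   0.6598261 ]
side taper_gauge 0.75 [ 0.641 -0.278  0.119] [337. 228.]
side taper_gauge 0.72 [ 0.503 -0.297  0.115] [278. 234.]
side taper_gauge 0.56 [ 0.44  -0.151  0.121] [258. 204.]
side gauge_stand 0.7 [ 0.508 -0.32   0.039] [281. 267.]
side lever_ball 0.53 [ 0.536 -0.055  0.109] [296. 192.]
side lever_ball 0.27 [ 0.505 -0.465  0.029] [276. 310.]
side rigid_jaw 0.57 [0.58  0.114 0.094] [312. 174.]
side sprung_jaw 0.69 [0.565 0.08  0.085] [307. 181.]
side sprung_jaw 0.48 [0.436 0.15  0.034] [268. 186.]
wrist 333.2608628437294 [323.28552691 199.95975018] [ 0.2696009  -0.56751909  0.37356041]
```

View pics/scene0.png

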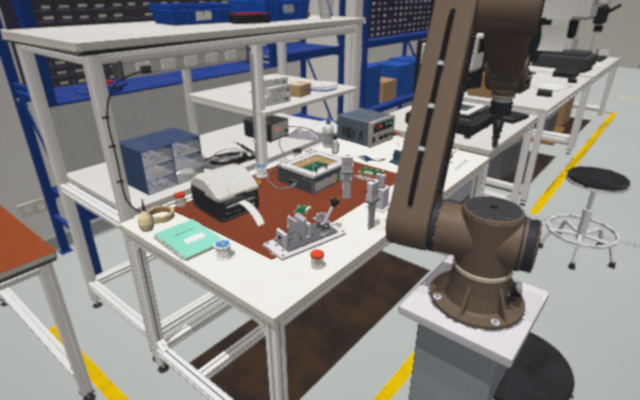

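View pics/side0.png

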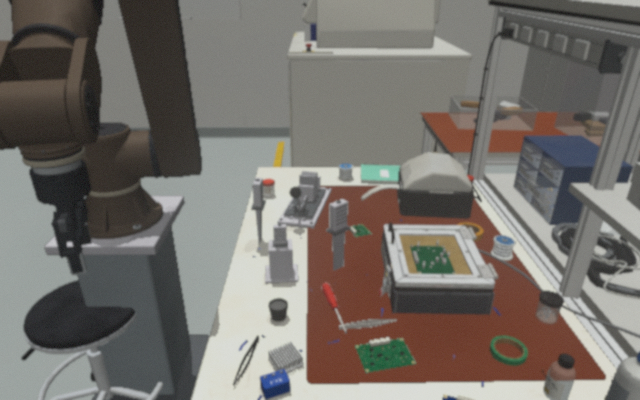

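View pics/wrist0.png

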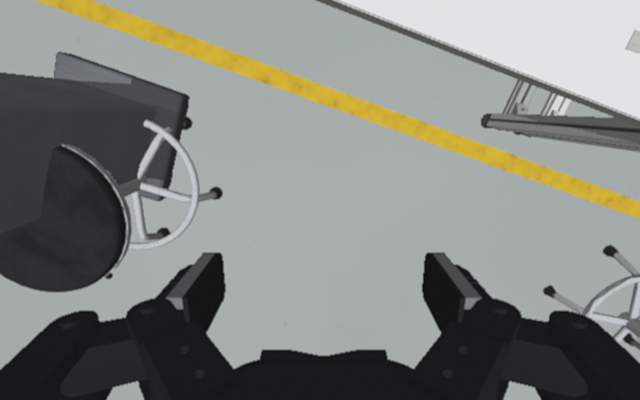

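Run:
```python
import cv2
a=cv2.imread('pics/side0.png')[150:300,220:390]; b=cv2.imread('pics/scene0.png')[140:280,260:430]
cv2.imwrite('pics/side0z.png',cv2.resize(a,None,fx=4,fy=4,interpolation=2)[:600,:800])
cv2.imwrite('pics/scene0z.png',cv2.resize(b,None,fx=4,fy=4,interpolation=2)[:600,:800])
```

```text
(no output)
```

View pics/side0z.png

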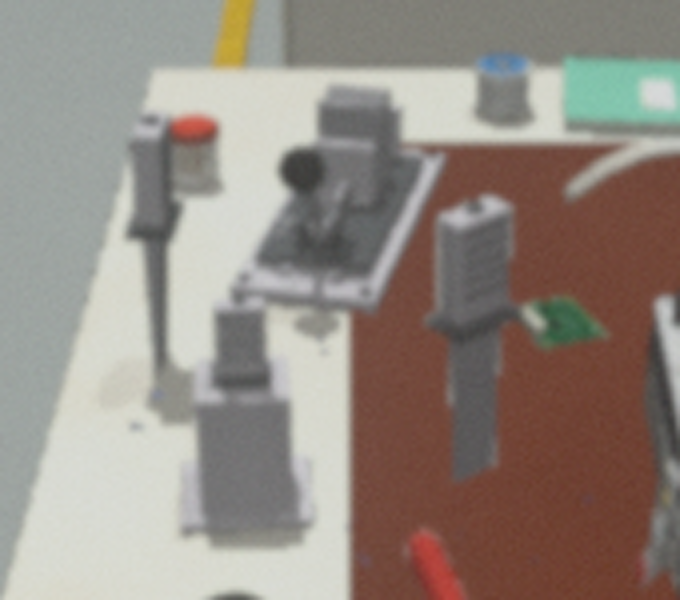

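View pics/scene0z.png

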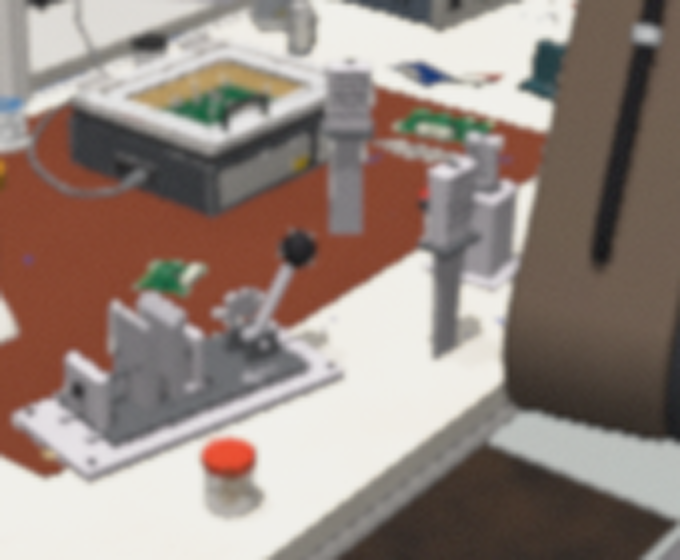

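```bash
cat >> h.py <<'E'
def plan(target,yaw=None,n=None,pos=None,rot=None,vmax=40.,wmax=6.5):
    s=arm.sense(); p=np.array(s['tcp_pos'] if pos is None else pos); Rm=R.from_euler('xyz',s['ee_rot'] if rot is None else rot)
    Rt=Rm if yaw is None else R.from_euler('xyz',[np.pi,0,yaw]); T=np.array(target,float)
    w=(Rm.inv()*Rt).as_rotvec(); d=np.linalg.norm(T-p)*1000; a=np.degrees(np.linalg.norm(w))
    n=n or int(np.ceil(max(d/vmax,a/wmax,1))); rows=[]
    q=p.copy();Rc=Rm
    for i in range(n):
        sh=Rc.inv().apply((T-q)/(n-i)); r=np.r_[np.round(sh/0.3,3),np.round(np.degrees(w/n)/45,3)]
        q=q+Rc.apply(r[:3]*0.3); Rc=Rc*R.from_rotvec(np.radians(r[3:]*45)); rows.append(r.tolist())
    print('from',p.round(4),s['ee_rot'].round(4),'n',n,'end',q.round(4),Rc.as_euler('xyz').round(3))
    for i in range(0,n,10): print(str(rows[i:i+10]).replace(' ',''))
E
python3 -c "
from h import *
plan([0.42,-0.33,0.28],-0.1)"
```

```text
from [ 0.2054 -0.5903  0.2313] [3.1415 0.     0.3348] n 9 end [ 0.42   -0.3301  0.2799] [ 3.142 -0.    -0.103]
[[0.107,-0.065,-0.018,0.0,-0.0,0.062],[0.103,-0.07,-0.018,0.0,-0.0,0.062],[0.1,-0.075,-0.018,0.0,-0.0,0.062],[0.096,-0.08,-0.018,0.0,-0.0,0.062],[0.092,-0.084,-0.018,0.0,-0.0,0.062],[0.088,-0.089,-0.018,0.0,-0.0,0.062],[0.084,-0.093,-0.018,0.0,-0.0,0.062],[0.079,-0.097,-0.018,0.0,-0.0,0.062],[0.074,-0.1,-0.018,0.0,-0.0,0.062]]
```

>>> {"op": "apply_moves", "data": {
  "motion": [
    [[0.107,-0.065,-0.018,0,0,0.062],[0.103,-0.07,-0.018,0,0,0.062],[0.1,-0.075,-0.018,0,0,0.062],[0.096,-0.08,-0.018,0,0,0.062],[0.092,-0.084,-0.018,0,0,0.062],[0.088,-0.089,-0.018,0,0,0.062],[0.084,-0.093,-0.018,0,0,0.062],[0.079,-0.097,-0.018,0,0,0.062],[0.074,-0.1,-0.018,0,0,0.062],[0,0,0,0,0,0]]
  ]
}}

```text
t: 1.48
tcp_pos: [0.4231, -0.3261, 0.2812]
ee_rot: [3.141, -0.002, -0.103]
wrist_force: [-0.4, 0.3, 0.9]
finger_gap: 0.0855
```

```bash
cat > look.py <<'E'
import sys
from h import *
def look(tag,qs):
    C=cam('wrist'); im=arm.grab_frame('wrist'); cv2.imwrite(f'pics/{tag}.png',im); np.savez(f'{tag}.npz',K=C[0],R=C[1],t=C[2])
    print('cam',(-C[1].T@C[2]).round(4),'axis',C[1][2].round(3))
    for q in qs:
        for d in arm.find_in('wrist',q)[:3]: print(q,round(d['conf'],2),c2w('wrist',d['at'],C).round(4),(C[0]@d['at']/d['at'][2])[:2].round())
def load(tag):
    z=np.load(f'{tag}.npz'); return z['K'],z['R'],z['t']
if __name__=='__main__': look(sys.argv[1],sys.argv[2:])
E
python3 look.py w1 taper_gauge gauge_stand
```

```text
cam [ 0.4904 -0.3328  0.4235] axis [-0.266  0.027 -0.964]
taper_gauge 0.98 [ 0.5045 -0.295   0.1383] [275.  95.]
taper_gauge 0.66 [ 0.5644 -0.1137  0.0369] [114.  58.]
taper_gauge 0.63 [ 0.5619 -0.1867  0.0255] [185.  55.]
gauge_stand 0.61 [ 0.4977 -0.3014  0.0832] [291. 103.]
```

View pics/w1.png

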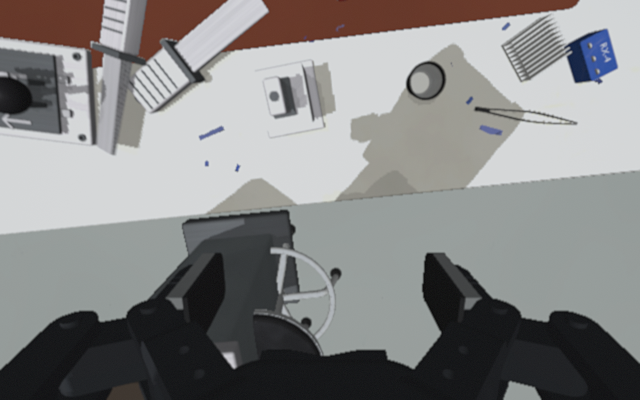

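Run:
```python
from look import *
C=load('w1'); im=cv2.imread('pics/w1.png')
for n,p in dict(decA_top=[.437,-.137,.127],decA_bot=[.437,-.137,0],decB_top=[.642,-.268,.127],decB_bot=[.642,-.268,0],ball=[.535,-.045,.106],st=[.5045,-.297,.127],stb=[.5045,-.297,0]).items(): print(n,w2px('wrist',p,C).round(),w2px('side',p).round(),w2px('scene',p).round())
cv2.imwrite('pics/w1z.png',cv2.resize(im[:170,:340],None,fx=2.35,fy=2.35,interpolation=2))
```

```text
decA_top [116. 190.] [257. 199.] [372. 195.]
decA_bot [176. 167.] [260. 241.] [370. 228.]
decB_top [215. -94.] [337. 223.] [347. 170.]
decB_bot [251. -27.] [336. 267.] [346. 199.]
ball [ 2. 90.] [296. 192.] [333. 202.]
st [280.  95.] [279. 230.] [381. 176.]
stb [293.  99.] [281. 275.] [379. 206.]
```

View pics/w1z.png

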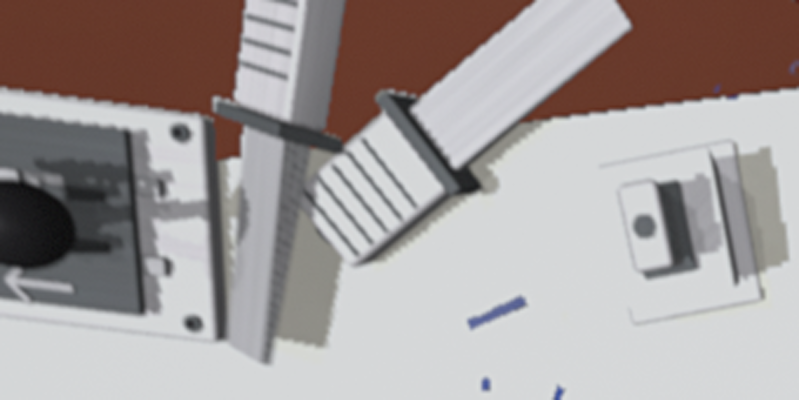

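Run:
```python
from look import *
ims=[cv2.resize(arm.grab_frame('side')[150:300,220:390],None,fx=2.35,fy=2.35,interpolation=2),cv2.resize(arm.grab_frame('scene')[145:295,260:430],None,fx=2.35,fy=2.35,interpolation=2)]
cv2.imwrite('pics/both1.png',np.hstack(ims))
C=load('w1')
for u,v,z in [(112,152,.01),(108,150,0),(95,45,.02),(147,60,.02),(150,112,.0),(200,80,.02),(262,12,0),(93,145,0),(85,50,0)]: print(u,v,px2w('wrist',u,v,z,C).round(3))
```

```text
112 152 [ 0.464 -0.067  0.01 ]
108 150 [ 0.467 -0.056  0.   ]
95 45 [ 0.583 -0.087  0.02 ]
147 60 [ 0.562 -0.141  0.02 ]
150 112 [ 0.507 -0.121  0.   ]
200 80 [ 0.535 -0.196  0.02 ]
262 12 [ 0.602 -0.274  0.   ]
93 145 [ 0.475 -0.039  0.   ]
85 50 [ 0.583 -0.062  0.   ]
```

View pics/both1.png

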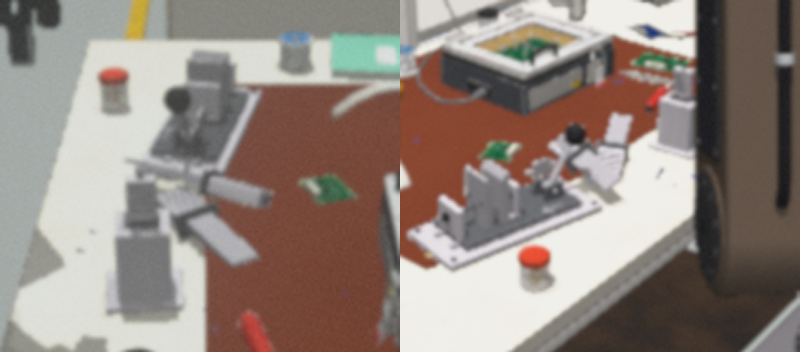

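```bash
python3 -c "
from h import *
plan([0.53,0.03,0.28],-0.2)"
```

```text
from [ 0.4194 -0.3309  0.2797] [ 3.1416e+00  3.0000e-04 -1.0400e-01] n 10 end [0.53   0.0299 0.28  ] [ 3.142  0.    -0.198]
[[0.024,-0.123,-0.0,0.0,0.0,0.012],[0.023,-0.124,-0.0,0.0,0.0,0.012],[0.022,-0.124,-0.0,0.0,0.0,0.012],[0.021,-0.124,-0.0,0.0,0.0,0.012],[0.019,-0.124,-0.0,0.0,0.0,0.012],[0.018,-0.125,-0.0,0.0,0.0,0.012],[0.017,-0.125,-0.0,0.0,0.0,0.012],[0.016,-0.125,-0.0,0.0,0.0,0.012],[0.015,-0.125,-0.001,0.0,0.0,0.012],[0.014,-0.124,-0.0,0.0,0.0,0.012]]
```

Closing the fingers on the way, since the ball will be pushed.

>>> {"op": "apply_moves", "data": {
  "motion": [
    [[0.024,-0.123,0,0,0,0.012],[0.023,-0.124,0,0,0,0.012],[0.022,-0.124,0,0,0,0.012],[0.021,-0.124,0,0,0,0.012],[0.019,-0.124,0,0,0,0.012],[0.018,-0.125,0,0,0,0.012],[0.017,-0.125,0,0,0,0.012],[0.016,-0.125,0,0,0,0.012],[0.015,-0.125,0,0,0,0.012],[0.014,-0.124,0,0,0,0.012]]
  ]
}}

```text
t: 2.57
tcp_pos: [0.5307, 0.0312, 0.2798]
ee_rot: [3.141, 0.0, -0.2]
wrist_force: [0.6, 0.4, 0.1]
finger_gap: 0.0855
```

>>> {"op": "apply_moves", "data": {
  "motion": [
    [[0,0,0,0,0,0],[0,0,0,0,0,0],[0,0,0,0,0,0]]
  ]
}}

```text
t: 2.82
tcp_pos: [0.5302, 0.0297, 0.2795]
ee_rot: [3.141, 0.001, -0.198]
wrist_force: [0.3, -0.9, -0.5]
finger_gap: 0.0851
```

```bash
python3 look.py w2 lever_ball rigid_jaw sprung_jaw gauge_stand
```

```text
cam [0.597  0.0165 0.4217] axis [-0.265  0.053 -0.963]
lever_ball 0.92 [ 0.5379 -0.0395  0.116 ] [395. 159.]
rigid_jaw 0.87 [0.5708 0.1166 0.0918] [229. 154.]
sprung_jaw 0.62 [0.5684 0.0847 0.09  ] [261. 150.]
gauge_stand 0.93 [ 0.5096 -0.2669  0.0446] [588. 134.]
```

View pics/w2.png

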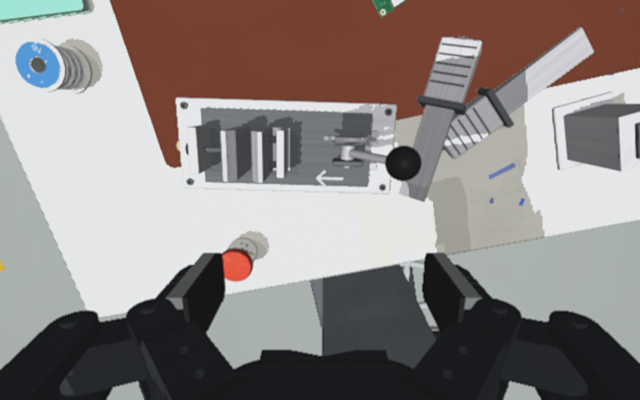

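Run:
```python
from look import *
im=cv2.imread('pics/w2.png'); cv2.imwrite('pics/w2z.png',cv2.resize(im[90:205,170:425],None,fx=3.1,fy=3.1,interpolation=2))
C=load('w2')
for u,v,z in [(404,163,.106),(178,98,.01),(395,104,.01),(395,194,.01),(176,187,.01),(237,265,.05)]: print(u,v,px2w('wrist',u,v,z,C).round(4))
```

```text
404 163 [ 0.5309 -0.0489  0.106 ]
178 98 [0.6402 0.1828 0.01  ]
395 104 [ 0.583  -0.0677  0.01  ]
395 194 [ 0.4735 -0.0523  0.01  ]
176 187 [0.5373 0.2189 0.01  ]
237 265 [0.4344 0.1568 0.05  ]
```

View pics/w2z.png

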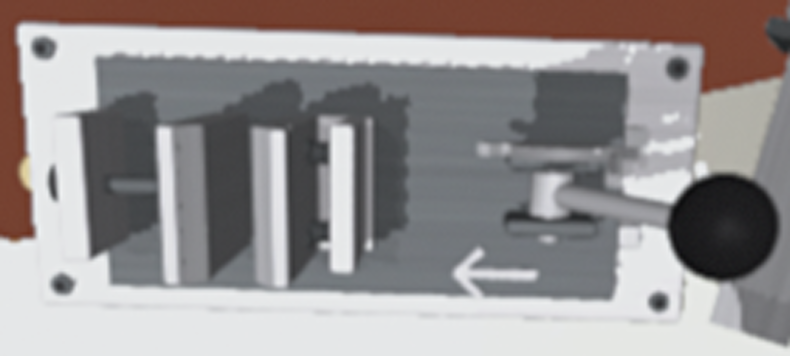

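```bash
python3 -c "
from h import *
plan([0.517,-0.109,0.17],-0.228,n=6)
plan([0.517,-0.109,0.094],n=3,pos=[0.517,-0.109,0.17],rot=[np.pi,0,-.228])
y=np.array([.226,.974,0])
plan(np.array([0.517,-0.109,0.094])+.124*y,n=9,pos=[0.517,-0.109,0.094],rot=[np.pi,0,-.228])
"
```

```text
from [0.5302 0.0295 0.28  ] [ 3.1415e+00 -1.0000e-04 -1.9950e-01] n 6 end [ 0.5171 -0.1091  0.1699] [ 3.141 -0.    -0.228]
[[0.008,0.077,0.061,0.0,-0.0,0.006],[0.008,0.077,0.061,0.0,-0.0,0.006],[0.009,0.077,0.061,0.0,-0.0,0.006],[0.009,0.077,0.061,0.0,-0.0,0.006],[0.01,0.076,0.061,0.0,-0.0,0.006],[0.01,0.077,0.062,0.0,-0.0,0.006]]
from [ 0.517 -0.109  0.17 ] [ 3.1415e+00 -1.0000e-04 -1.9950e-01] n 3 end [ 0.517  -0.109   0.0941] [ 3.142  0.    -0.228]
[[0.0,-0.0,0.084,0.0,0.0,0.0],[0.0,-0.0,0.085,0.0,0.0,0.0],[0.0,-0.0,0.084,0.0,0.0,0.0]]
from [ 0.517 -0.109  0.094] [ 3.1415e+00 -1.0000e-04 -1.9950e-01] n 9 end [0.545  0.0117 0.094 ] [ 3.142  0.    -0.228]
[[-0.0,-0.046,-0.0,0.0,0.0,0.0],[-0.0,-0.046,-0.0,0.0,0.0,0.0],[-0.0,-0.046,-0.0,0.0,0.0,0.0],[-0.0,-0.046,-0.0,0.0,0.0,0.0],[-0.0,-0.046,-0.0,0.0,0.0,0.0],[-0.0,-0.046,-0.0,0.0,0.0,0.0],[-0.0,-0.046,-0.0,0.0,0.0,0.0],[-0.0,-0.046,-0.0,0.0,0.0,0.0],[-0.0,-0.045,-0.0,0.0,0.0,0.0]]
```

>>> {"op": "apply_moves", "data": {
  "motion": [
    [[0.008,0.077,0.061,0,0,0.006],[0.008,0.077,0.061,0,0,0.006],[0.009,0.077,0.061,0,0,0.006],[0.009,0.077,0.061,0,0,0.006],[0.01,0.076,0.061,0,0,0.006],[0.01,0.077,0.061,0,0,0.006],[0,0,0,0,0,0],[0,0,0,0,0,0],[0,0,0,0,0,0]]
  ],
  "gripper": 0
}}

```text
t: 3.82
tcp_pos: [0.5175, -0.1081, 0.1706]
ee_rot: [3.142, -0.0, -0.227]
wrist_force: [0.2, -0.0, -0.8]
finger_gap: -0.0001
```

>>> {"op": "apply_moves", "data": {
  "motion": [
    [[0,0,0.085,0,0,0],[0,0,0.085,0,0,0],[0,0,0.084,0,0,0],[0,0,0,0,0,0],[0,0,0,0,0,0]]
  ]
}}

```text
t: 4.23
tcp_pos: [0.5175, -0.1073, 0.0943]
ee_rot: [-3.142, 0.001, -0.225]
wrist_force: [0.1, -0.7, 1.3]
finger_gap: 0.0
```

```bash
python3 look.py w3
```

```text
cam [ 0.584  -0.1223  0.2364] axis [-0.264  0.06  -0.963]
```

View pics/w3.png

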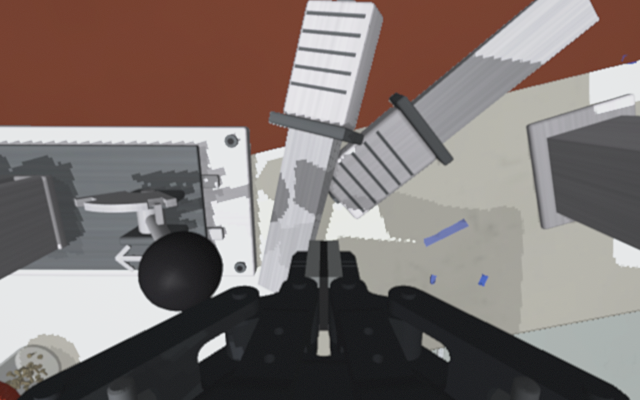

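>>> {"op": "apply_moves", "data": {
  "motion": [
    [[0,-0.046,0,0,0,0],[0,-0.046,0,0,0,0],[0,-0.046,0,0,0,0],[0,-0.046,0,0,0,0],[0,-0.046,0,0,0,0],[0,-0.046,0,0,0,0],[0,-0.046,0,0,0,0],[0,-0.046,0,0,0,0],[0,-0.046,0,0,0,0],[0,0,0,0,0,0]]
  ]
}}

```text
t: 5.12
tcp_pos: [0.5465, 0.015, 0.0961]
ee_rot: [-3.141, -0.004, -0.224]
wrist_force: [0.2, -0.2, -0.9]
finger_gap: -0.0002
```

```bash
python3 look.py w4 lever_ball
```

```text
cam [6.123e-01 2.000e-04 2.386e-01] axis [-0.259  0.06  -0.964]
lever_ball 0.65 [0.5613 0.0379 0.1141] [261. 256.]
```

View pics/w4.png

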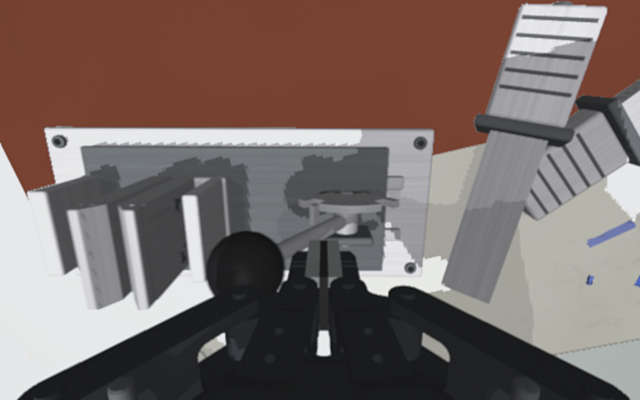

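```bash
python3 -c "
from h import *
plan([0.50,0.115,0.18],-0.228,n=5)
"
```

```text
from [0.5459 0.0134 0.0955] [-3.1414e+00 -2.6000e-03 -2.2460e-01] n 5 end [0.4999 0.1151 0.1801] [-3.141e+00  1.000e-03 -2.290e-01]
[[-0.045,-0.059,-0.056,-0.0,-0.001,0.001],[-0.045,-0.059,-0.057,-0.0,-0.001,0.001],[-0.045,-0.059,-0.056,-0.0,-0.001,0.001],[-0.045,-0.059,-0.056,-0.0,-0.001,0.001],[-0.045,-0.06,-0.057,-0.0,-0.001,0.001]]
```

>>> {"op": "apply_moves", "data": {
  "motion": [
    [[0,0,-0.14,0,0,0],[0,0,-0.14,0,0,0],[-0.075,-0.1,0,0,0,0.002],[-0.075,-0.1,0,0,0,0.002],[-0.075,-0.096,0,0,0,0],[0,0,0,0,0,0],[0,0,0,0,0,0],[0,0,0,0,0,0]]
  ]
}}

```text
t: 5.88
tcp_pos: [0.4999, 0.1143, 0.1779]
ee_rot: [-3.141, -0.001, -0.229]
wrist_force: [0.2, -0.9, -0.1]
finger_gap: 0.0002
```

```bash
python3 look.py w5 lever_ball rigid_jaw sprung_jaw
python3 - <<'E'
import cv2
im=cv2.imread('pics/w5.png')
cv2.imwrite('pics/w5z.png',cv2.resize(im[50:200,220:420],None,fx=4,fy=4,interpolation=2))
E
```

```text
cam [0.566  0.0991 0.3202] axis [-0.261  0.061 -0.963]
lever_ball 0.65 [0.5546 0.0445 0.1166] [418. 105.]
rigid_jaw 0.58 [0.572  0.1192 0.0998] [290. 105.]
sprung_jaw 0.64 [0.5697 0.0969 0.0961] [325. 101.]
```

View pics/w5.png

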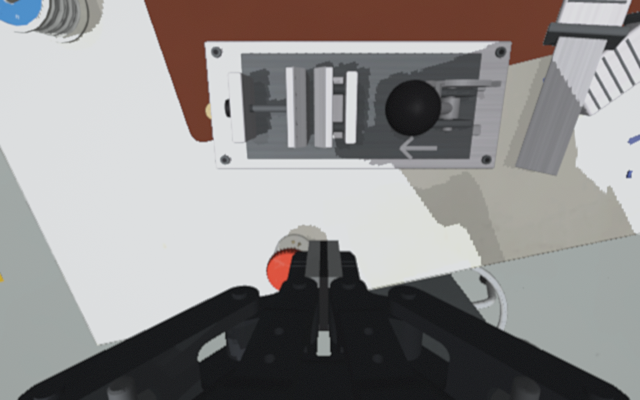

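View pics/w5z.png

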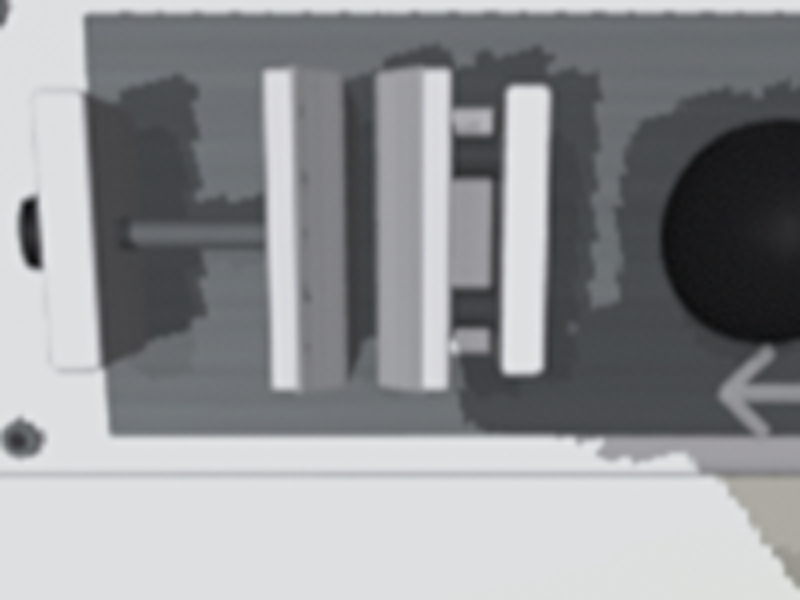

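Run:
```python
from look import *
C=load('w5')
m=px2w('wrist',309.9,107,.1,C); print(m)
a=px2w('wrist',220+359.5/4,50+68/4,.1,C);b=px2w('wrist',220+360/4,50+388/4,.1,C); print(a-b,np.linalg.norm(a-b),np.arctan2(*(a-b)[1::-1]))
for l,r,y in [(297,422,68),(300,420,388)]: print(np.linalg.norm(px2w('wrist',220+l/4,50+y/4,.1,C)-px2w('wrist',220+r/4,50+y/4,.1,C)))
# base edges
e=[px2w('wrist',u,v,.01,C) for u,v in[(206,41),(511,42),(494,167),(210,168)]]; print(np.round(e,4))
print(px2w('wrist',413,108,.106,C), px2w('wrist',283,268,.05,C))
```

```text
[0.5680213  0.10741423 0.1       ]
[ 0.04771894 -0.01155738  0.        ] 0.04909857220570068 -0.23762121026479124
0.019293218474956565
0.019706765486525977
[[ 0.6416  0.1843  0.01  ]
 [ 0.5819 -0.0691  0.01  ]
 [ 0.4768 -0.0449  0.01  ]
 [ 0.5364  0.2155  0.01  ]]
[0.55291442 0.04510506 0.106     ] [0.43946328 0.16548124 0.05      ]
```

```bash
python3 -c "
from h import *
plan([0.436,-0.303,0.21],0.1,n=11)
"
```

```text
from [0.5    0.1138 0.1772] [ 3.1415e+00 -1.0000e-04 -2.3070e-01] n 11 end [ 0.436 -0.303  0.21 ] [ 3.141 -0.     0.098]
[[0.01,0.127,-0.01,0.0,-0.0,-0.038],[0.006,0.128,-0.01,0.0,-0.0,-0.038],[0.002,0.128,-0.01,0.0,-0.0,-0.038],[-0.001,0.128,-0.01,0.0,-0.0,-0.038],[-0.005,0.128,-0.01,0.0,-0.0,-0.038],[-0.009,0.127,-0.01,0.0,-0.0,-0.038],[-0.013,0.127,-0.01,0.0,-0.0,-0.038],[-0.017,0.127,-0.01,0.0,-0.0,-0.038],[-0.02,0.126,-0.01,0.0,-0.0,-0.038],[-0.024,0.125,-0.01,0.0,-0.0,-0.038]]
[[-0.028,0.125,-0.009,0.0,-0.0,-0.038]]
```

>>> {"op": "apply_moves", "data": {
  "motion": [
    [[0.01,0.127,-0.01,0,0,-0.038],[0.006,0.128,-0.01,0,0,-0.038],[0.002,0.128,-0.01,0,0,-0.038],[-0.001,0.128,-0.01,0,0,-0.038],[-0.005,0.128,-0.01,0,0,-0.038],[-0.009,0.127,-0.01,0,0,-0.038],[-0.013,0.127,-0.01,0,0,-0.038],[-0.017,0.127,-0.01,0,0,-0.038],[-0.02,0.126,-0.01,0,0,-0.038],[-0.024,0.125,-0.01,0,0,-0.038]]
  ]
}}

```text
t: 6.92
tcp_pos: [0.441, -0.2668, 0.2074]
ee_rot: [3.142, -0.0, 0.069]
wrist_force: [0.3, 0.1, 0.2]
finger_gap: 0.0001
```

>>> {"op": "apply_moves", "data": {
  "motion": [
    [[-0.028,0.125,-0.01,0,0,-0.038],[0,0,0,0,0,0],[0,0,0,0,0,0],[0,0,0,0,0,0],[0,0,0,0,0,0]]
  ],
  "gripper": 0.6
}}

```text
t: 7.33
tcp_pos: [0.4361, -0.3014, 0.2101]
ee_rot: [-3.141, 0.0, 0.099]
wrist_force: [0.7, -0.4, -0.3]
finger_gap: 0.0512
```

```bash
python3 look.py w6 taper_gauge gauge_stand
python3 - <<'E'
import cv2
im=cv2.imread('pics/w6.png')
cv2.imwrite('pics/w6z.png',cv2.resize(im[40:190,230:430],None,fx=4,fy=4,interpolation=2))
E
```

```text
cam [ 0.5038 -0.2943  0.3523] axis [-0.269 -0.027 -0.963]
taper_gauge 0.74 [ 0.508  -0.2926  0.1394] [321.  99.]
taper_gauge 0.74 [ 0.5541 -0.172   0.0288] [191.  33.]
taper_gauge 0.58 [ 0.535  -0.0968  0.039 ] [99. 46.]
gauge_stand 0.68 [ 0.5039 -0.2901  0.084 ] [318. 106.]
```

View pics/w6.png

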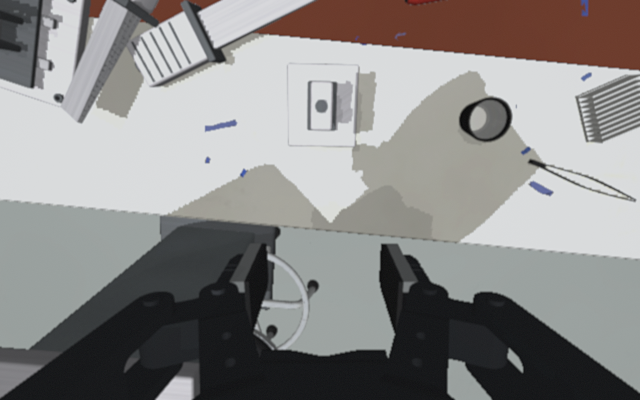

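View pics/w6z.png

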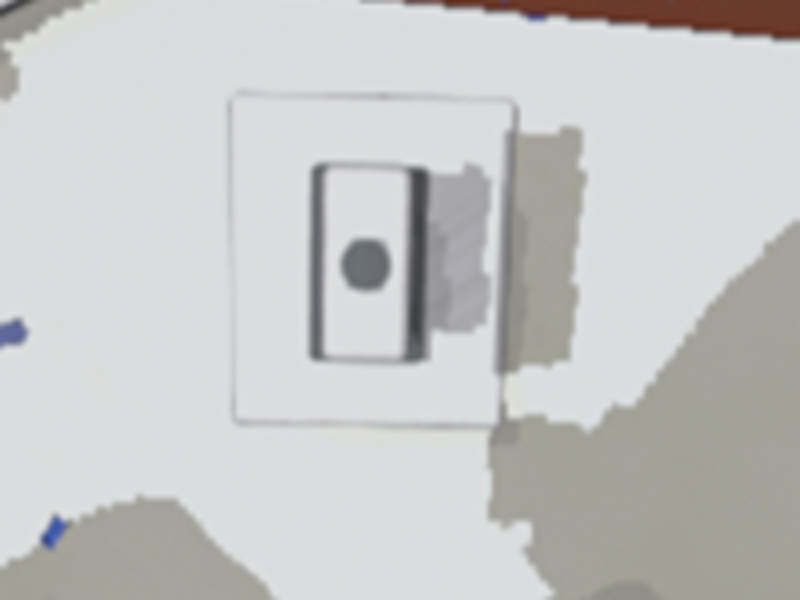

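Run:
```python
from look import *
C=load('w6')
g=px2w('wrist',321.75,106,.137,C); print(g)
for a,b in [((325,167),(322,356)),((406,168),(405,359))]:
    d=px2w('wrist',230+a[0]/4,40+a[1]/4,.137,C)-px2w('wrist',230+b[0]/4,40+b[1]/4,.137,C); print(np.linalg.norm(d),np.arctan2(d[1],d[0]))
plan([g[0],g[1],.17],0.105)
plan([g[0],g[1],.095],pos=[g[0],g[1],.17],rot=[np.pi,0,.105],n=4)
```

```text
[ 0.50407467 -0.29329153  0.137     ]
0.028265465516345047 0.07318650947130355
0.028576448795719158 0.10083958687492692
from [ 0.4365 -0.3012  0.2103] [ 3.1416 -0.      0.1005] n 2 end [ 0.5041 -0.2934  0.1701] [ 3.142 -0.     0.105]
[[0.113,-0.002,0.067,0.0,-0.0,-0.003],[0.114,-0.001,0.067,0.0,-0.0,-0.003]]
from [ 0.5041 -0.2933  0.17  ] [ 3.1416 -0.      0.1005] n 4 end [ 0.5041 -0.2933  0.095 ] [3.142 0.    0.105]
[[0.0,-0.0,0.063,0.0,0.0,0.0],[0.0,-0.0,0.062,0.0,0.0,0.0],[0.0,-0.0,0.063,0.0,0.0,0.0],[0.0,-0.0,0.062,0.0,0.0,0.0]]
```

>>> {"op": "apply_moves", "data": {
  "motion": [
    [[0.076,-0.001,0.03,0,0,0],[0.076,-0.001,0.03,0,0,0],[0.075,-0.001,0.074,0,0,0],[0,0,0,0,0,0],[0,0,0,0,0,0]]
  ]
}}

```text
t: 7.9
tcp_pos: [0.5043, -0.2932, 0.1689]
ee_rot: [-3.14, 0.002, 0.101]
wrist_force: [-0.8, -0.2, 1.3]
finger_gap: 0.0511
```

```bash
python3 look.py w7
```

```text
cam [ 0.5722 -0.2862  0.311 ] axis [-0.27  -0.026 -0.963]
```

View pics/w7.png

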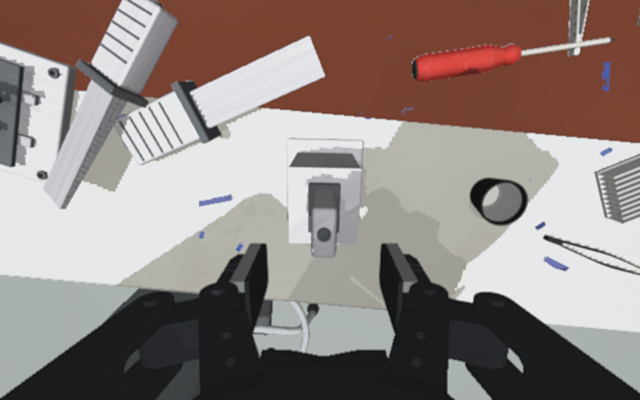

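Handle top at about (324,233), centred between the fingers (265 and 381, mid 323). Descending to grip.

>>> {"op": "apply_moves", "data": {
  "motion": [
    [[0,0,0.062,0,0,0],[0,0,0.062,0,0,0],[0,0,0.062,0,0,0],[0,0,0.06,0,0,0],[0,0,0,0,0,0],[0,0,0,0,0,0],[0,0,0,0,0,0]]
  ]
}}

```text
t: 8.53
tcp_pos: [0.5041, -0.2949, 0.0978]
ee_rot: [3.14, -0.001, 0.099]
wrist_force: [-0.5, 0.5, 0.6]
finger_gap: 0.0512
```

>>> {"op": "apply_moves", "data": {
  "motion": [
    [[0,0,0,0,0,0],[0,0,0,0,0,0],[0,0,0,0,0,0],[0,0,0,0,0,0],[0,0,0,0,0,0],[0,0,0,0,0,0],[0,0,0,0,0,0]]
  ],
  "gripper": 0
}}

```text
t: 9.12
tcp_pos: [0.5041, -0.2947, 0.0971]
ee_rot: [3.141, -0.001, 0.099]
wrist_force: [-0.5, -0.5, 6.4]
finger_gap: 0.0134
```

```bash
python3 look.py w8; python3 -c "
from h import *
s=arm.sense(); print(s['tcp_pos'],s['ee_rot'],s['wrist_force'],s['ft_torque'],s['finger_gap'])"
```

```text
cam [ 0.5716 -0.2875  0.2394] axis [-0.267 -0.028 -0.963]
[ 0.50406769 -0.29464359  0.0971311 ] [ 3.14068585e+00 -7.90511117e-04  9.92642420e-02] [-0.78909957  0.36279936  5.69949606] [-0.01339729  0.26885862  0.02075404] 0.01381018867464276
```

View pics/w8.png

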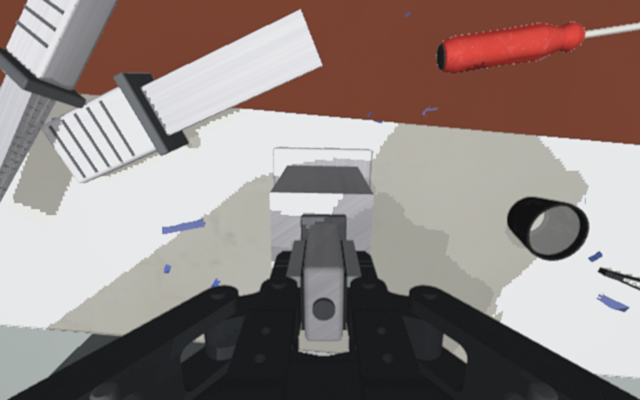

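>>> {"op": "apply_moves", "data": {
  "motion": [
    [[0,0,-0.06,0,0,0],[0,0,-0.09,0,0,0],[0,0,-0.09,0,0,0],[0,0,-0.09,0,0,0],[0,0,-0.08,0,0,0],[0,0,-0.05,0,0,0],[0,0,0,0,0,0],[0,0,0,0,0,0],[0,0,0,0,0,0]]
  ]
}}

```text
t: 9.92
tcp_pos: [0.5034, -0.2941, 0.233]
ee_rot: [-3.141, 0.001, 0.099]
wrist_force: [0.3, 0.4, -2.0]
finger_gap: 0.0134
```

Run:
```python
from look import *
look('w9',[])
s=arm.sense(); print(s['wrist_force'],s['ft_torque'],s['finger_gap'])
im=arm.grab_frame('side'); cv2.imwrite('pics/s9.png',cv2.resize(im[130:280,200:400],None,fx=4,fy=4,interpolation=2))
p=s['tcp_pos']
print(w2px('side',p),[ (w2px('side',[p[0],p[1],z])) for z in (p[2]-.087,)])
plan([0.568,0.1074,s['tcp_pos'][2]],-0.232,n=13)
```

```text
cam [ 0.5713 -0.2872  0.3752] axis [-0.269 -0.026 -0.963]
[ 1.01484816 -0.45980954 -2.1456167 ] [-0.00682952 -0.00466464  0.00046562] 0.013221967982533755
[276.74867179 187.72048163] [array([278.20074353, 221.86179125])]
from [ 0.5035 -0.2942  0.2328] [-3.1401e+00  1.8000e-03  9.9200e-02] n 13 end [0.568  0.1075 0.2329] [-3.141e+00  2.000e-03 -2.280e-01]
[[0.027,-0.101,0.0,-0.0,0.0,0.032],[0.024,-0.101,0.0,-0.0,0.0,0.032],[0.022,-0.102,0.0,-0.0,0.0,0.032],[0.019,-0.103,0.0,-0.0,0.0,0.032],[0.016,-0.103,0.0,-0.0,0.0,0.032],[0.014,-0.103,0.0,-0.0,0.0,0.032],[0.011,-0.104,0.0,-0.0,0.0,0.032],[0.009,-0.104,0.0,-0.0,0.0,0.032],[0.006,-0.104,0.0,-0.0,0.0,0.032],[0.003,-0.104,0.0,-0.0,0.0,0.032]]
[[0.001,-0.104,0.0,-0.0,0.0,0.032],[-0.002,-0.104,0.001,-0.0,0.0,0.032],[-0.005,-0.105,0.0,-0.0,0.0,0.032]]
```

View pics/s9.png

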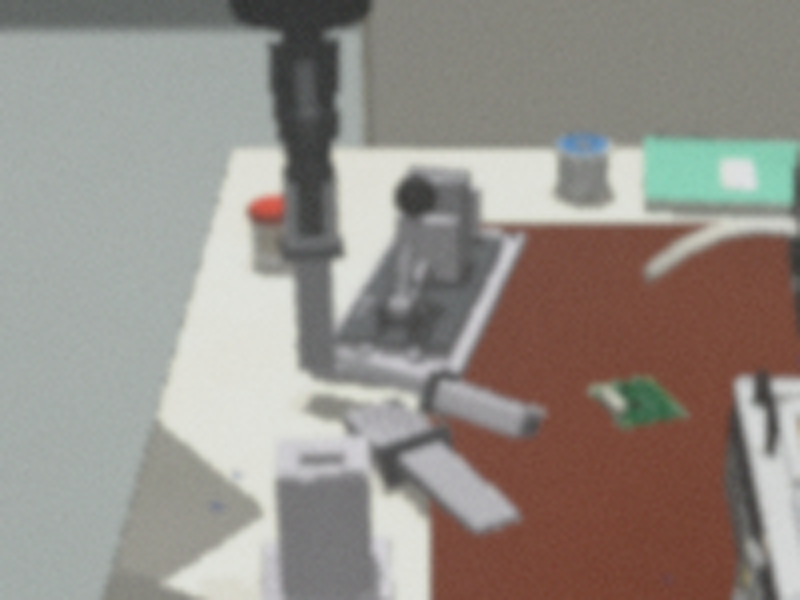

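View pics/w9.png

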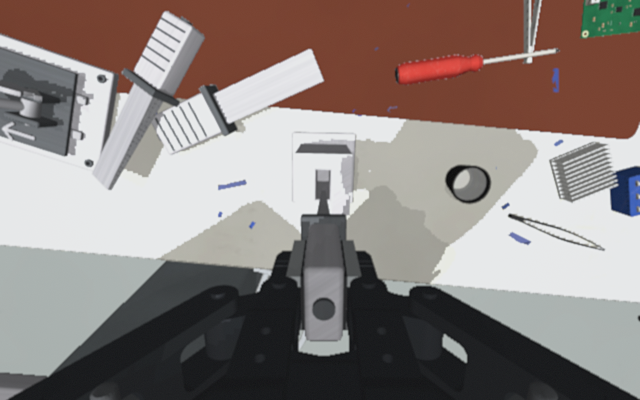

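>>> {"op": "apply_moves", "data": {
  "motion": [
    [[0.027,-0.101,0,0,0,0.032],[0.024,-0.101,0,0,0,0.032],[0.022,-0.102,0,0,0,0.032],[0.019,-0.103,0,0,0,0.032],[0.016,-0.103,0,0,0,0.032],[0.014,-0.103,0,0,0,0.032],[0.011,-0.104,0,0,0,0.032],[0.009,-0.104,0,0,0,0.032],[0.006,-0.104,0,0,0,0.032],[0.003,-0.104,0,0,0,0.032]]
  ]
}}

```text
t: 10.85
tcp_pos: [0.5534, 0.016, 0.2332]
ee_rot: [3.141, 0.002, -0.153]
wrist_force: [-0.1, 0.1, -1.4]
finger_gap: 0.0133
```

>>> {"op": "apply_moves", "data": {
  "motion": [
    [[0.001,-0.104,0,0,0,0.032],[-0.002,-0.104,0,0,0,0.032],[-0.005,-0.105,0,0,0,0.032],[0,0,0,0,0,0],[0,0,0,0,0,0],[0,0,0,0,0,0]]
  ]
}}

```text
t: 11.35
tcp_pos: [0.5681, 0.107, 0.2332]
ee_rot: [3.141, 0.002, -0.227]
wrist_force: [0.6, -0.8, -1.8]
finger_gap: 0.0132
```

Run:
```python
from look import *
look('w10',[])
s=arm.sense(); print(s['wrist_force'],s['ft_torque'],s['finger_gap'])
plan([0.568,0.1074,0.196],-0.23,n=2)
ims=[]
for n,(u,v) in dict(side=(310,190),scene=(293,215)).items():
    im=arm.grab_frame(n); ims.append(cv2.resize(im[v-60:v+60,u-45:u+45],None,fx=4.4,fy=4.4,interpolation=2))
cv2.imwrite('pics/b10.png',np.hstack(ims))
im=cv2.imread('pics/w10.png');
```

```text
cam [0.6346 0.092  0.3754] axis [-0.264  0.06  -0.963]
[-0.04410431 -1.09170762 -2.30700583] [ 0.03416464 -0.05248591 -0.01400055] 0.013269906450727939
from [0.5682 0.1065 0.2335] [ 3.141e+00  1.100e-03 -2.277e-01] n 2 end [0.5681 0.1075 0.196 ] [ 3.141 -0.    -0.229]
[[-0.001,-0.001,0.063,0.0,0.001,0.001],[-0.0,-0.002,0.062,0.0,0.001,0.001]]
```

View pics/b10.png

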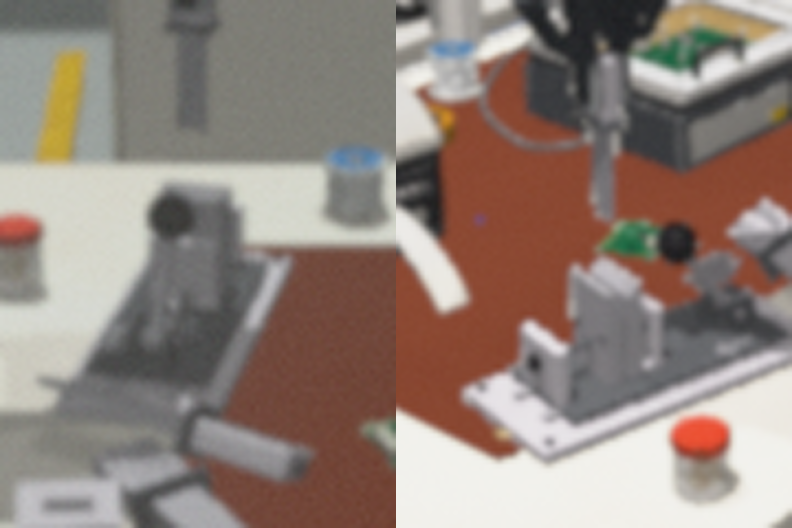

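View pics/w10.png

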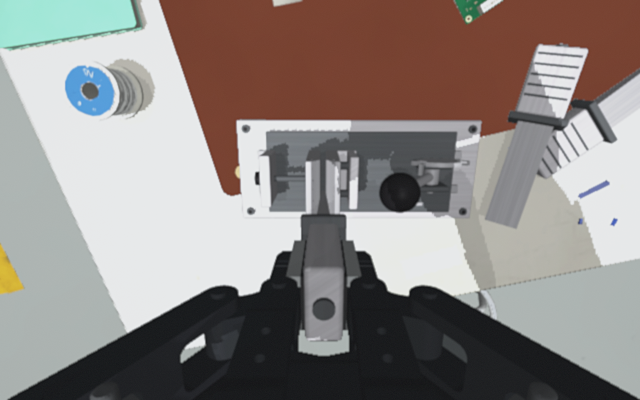

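>>> {"op": "apply_moves", "data": {
  "motion": [
    [[0,-0.001,0.04,0,0,0.001],[0,-0.001,0.045,0,0,0.001],[0,0,0.04,0,0,0.001],[0,0,0,0,0,0],[0,0,0,0,0,0],[0,0,0,0,0,0]]
  ]
}}

```text
t: 12.0
tcp_pos: [0.5689, 0.1073, 0.1974]
ee_rot: [-3.141, -0.001, -0.231]
wrist_force: [-0.1, -0.4, -0.8]
finger_gap: 0.0135
```

Run:
```python
from look import *
look('w11',[])
s=arm.sense(); print(s['tcp_pos'],s['ee_rot'],s['wrist_force'],s['ft_torque'],s['finger_gap'])
im=cv2.imread('pics/w11.png'); cv2.imwrite('pics/w11z.png',cv2.resize(im[130:280,220:420],None,fx=4,fy=4,interpolation=2))
C=load('w11'); p=s['tcp_pos']; Rm=R.from_euler('xyz',s['ee_rot'])
for q in [[0,0,.1],]:
    print('mouth px',w2px('wrist',[.568,.1074,.1],C),'tip',w2px('wrist',p+Rm.apply([0,0,.0875]),C))
```

```text
cam [0.635  0.092  0.3397] axis [-0.262  0.061 -0.963]
[0.56890471 0.10739527 0.1975225 ] [-3.14134813e+00 -1.13611188e-03 -2.30406224e-01] [-0.12245056 -0.6977033  -2.11354359] [0.00436811 0.02538449 0.04678461] 0.013368150213570792
mouth px [323.66616715 202.35298941] tip [323.36997035 204.88483292]
```

View pics/w11z.png

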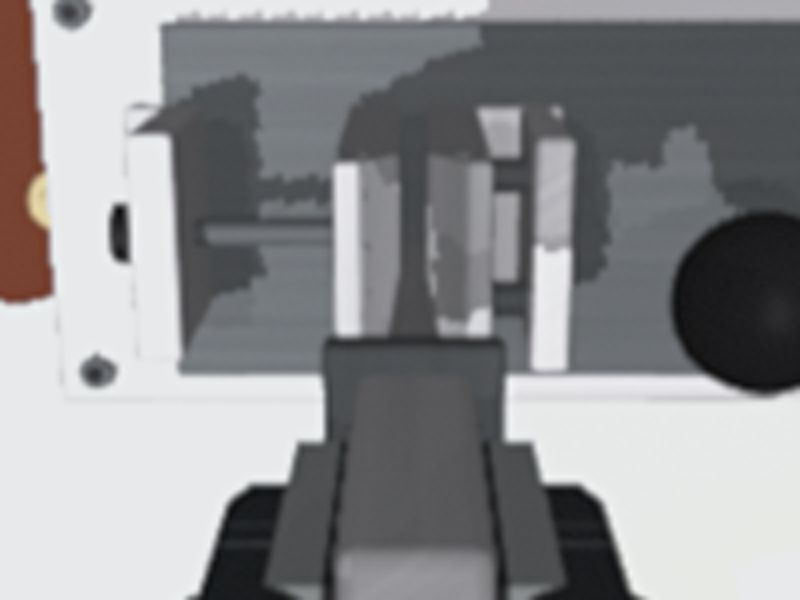

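>>> {"op": "apply_moves", "data": {
  "motion": [
    [[0,0,0.025,0,0,0],[0,0,0.03,0,0,0],[0,0,0.03,0,0,0],[0,0,0.03,0,0,0],[0,0,0,0,0,0],[0,0,0,0,0,0],[0,0,0,0,0,0],[0,0,0,0,0,0]]
  ]
}}

```text
t: 12.72
tcp_pos: [0.5687, 0.1078, 0.1625]
ee_rot: [-3.141, -0.001, -0.23]
wrist_force: [0.8, 0.1, -1.7]
finger_gap: 0.0134
```

```bash
cat > st.py <<'E'
from look import *
import sys
F=[];T=[]
n=int(sys.argv[2]) if len(sys.argv)>2 else 4
for i in range(n):
    if i==0: look(sys.argv[1],[])
    else: arm.grab_frame('wrist')
    s=arm.sense(); F.append(s['wrist_force']);T.append(s['ft_torque'])
print(s['t'],s['tcp_pos'].round(4),s['ee_rot'].round(4),np.mean(F,0).round(2),np.mean(T,0).round(3),s['finger_gap'],'tip depth',.1-(s['tcp_pos'][2]-.0875))
im=cv2.imread(f'pics/{sys.argv[1]}.png'); cv2.imwrite(f'pics/{sys.argv[1]}z.png',cv2.resize(im[130:280,220:420],None,fx=4,fy=4,interpolation=2))
E
python3 st.py w12
```

```text
cam [0.6349 0.0925 0.3048] axis [-0.262  0.061 -0.963]
12.9167 [0.5686 0.1078 0.1625] [-3.1415e+00 -6.0000e-04 -2.2990e-01] [-0.11 -0.12 -1.31] [0.008 0.003 0.016] 0.012832356213475194 tip depth 0.024982587899291864
```

View pics/w12z.png

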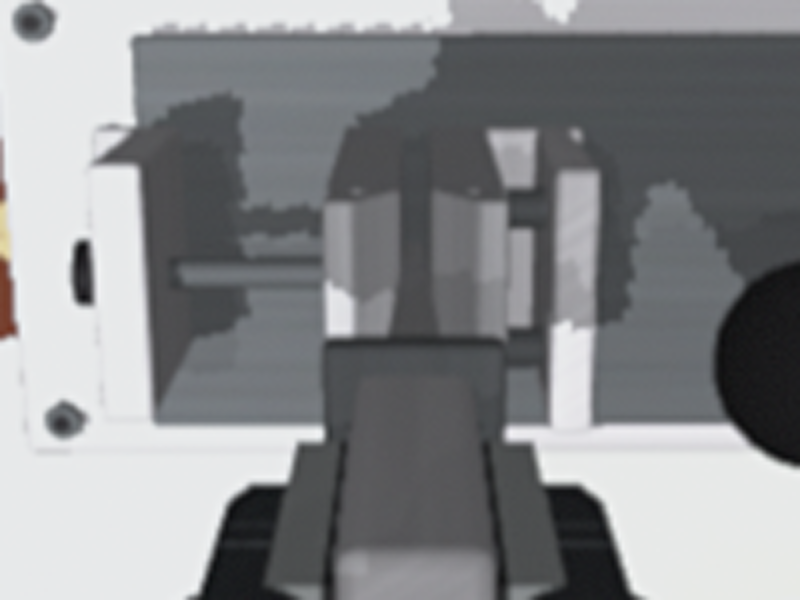

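>>> {"op": "apply_moves", "data": {
  "motion": [
    [[0,0,0.01,0,0,0],[0,0,0.01,0,0,0],[0,0,0,0,0,0],[0,0,0,0,0,0],[0,0,0,0,0,0]]
  ]
}}

```text
t: 13.33
tcp_pos: [0.5685, 0.1077, 0.1562]
ee_rot: [3.141, 0.0, -0.23]
wrist_force: [0.2, -0.9, -1.0]
finger_gap: 0.0134
```

```bash
python3 st.py w13 10
```

```text
cam [0.6348 0.0925 0.2984] axis [-0.262  0.061 -0.963]
13.8333 [0.5685 0.1077 0.1562] [ 3.1415e+00 -1.0000e-04 -2.2990e-01] [ 0.04  0.23 -1.44] [-0.014 -0.013 -0.   ] 0.01362516145541194 tip depth 0.03127621969072655
```

>>> {"op": "apply_moves", "data": {
  "motion": [
    [[0,0,0.01,0,0,0],[0,0,0.01,0,0,0],[0,0,0,0,0,0],[0,0,0,0,0,0],[0,0,0,0,0,0]]
  ]
}}

```text
t: 14.25
tcp_pos: [0.5685, 0.1077, 0.1501]
ee_rot: [3.141, 0.0, -0.23]
wrist_force: [0.0, -0.6, -1.2]
finger_gap: 0.0131
```

```bash
python3 st.py w14 10
```

```text
cam [0.6348 0.0925 0.2923] axis [-0.263  0.061 -0.963]
14.75 [0.5686 0.1077 0.1502] [ 3.1415e+00 -1.0000e-04 -2.2990e-01] [-0.02 -0.01 -1.34] [-0.001 -0.001 -0.002] 0.013368082004472624 tip depth 0.037253730783741335
```

>>> {"op": "apply_moves", "data": {
  "motion": [
    [[0,0,0.008,0,0,0],[0,0,0.008,0,0,0],[0,0,0,0,0,0],[0,0,0,0,0,0],[0,0,0,0,0,0]]
  ]
}}

```text
t: 15.17
tcp_pos: [0.5685, 0.1077, 0.1453]
ee_rot: [3.141, 0.0, -0.23]
wrist_force: [-0.1, -1.3, -1.7]
finger_gap: 0.0135
```

```bash
python3 st.py w15 10
```

```text
cam [0.6347 0.0925 0.2875] axis [-0.263  0.061 -0.963]
15.6667 [0.5686 0.1078 0.1454] [ 3.1415e+00 -1.0000e-04 -2.2990e-01] [-0.09 -0.32 -1.21] [-0.017  0.005  0.009] 0.013278362887348157 tip depth 0.042054872868971804
```

View pics/w15z.png

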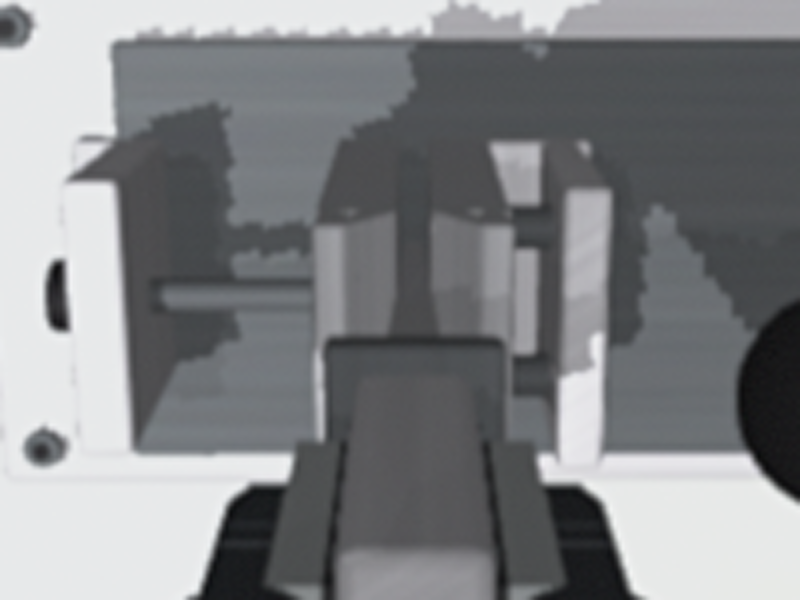

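>>> {"op": "apply_moves", "data": {
  "motion": [
    [[0,0,0.007,0,0,0],[0,0,0.007,0,0,0],[0,0,0,0,0,0],[0,0,0,0,0,0],[0,0,0,0,0,0]]
  ]
}}

```text
t: 16.08
tcp_pos: [0.5684, 0.1078, 0.141]
ee_rot: [3.141, 0.0, -0.23]
wrist_force: [-0.4, -0.7, -2.3]
finger_gap: 0.0133
```

```bash
python3 st.py w16 10
```

```text
cam [0.6347 0.0925 0.2832] axis [-0.263  0.061 -0.963]
16.5833 [0.5685 0.1077 0.1412] [ 3.1415e+00  1.0000e-04 -2.3000e-01] [ 0.03  0.12 -2.42] [0.006 0.024 0.015] 0.013038250426469167 tip depth 0.046305256939551925
```

>>> {"op": "apply_moves", "data": {
  "motion": [
    [[0,0,0.007,0,0,0],[0,0,0.007,0,0,0],[0,0,0,0,0,0],[0,0,0,0,0,0],[0,0,0,0,0,0]]
  ]
}}

```text
t: 17.0
tcp_pos: [0.5686, 0.1077, 0.1368]
ee_rot: [3.141, -0.0, -0.23]
wrist_force: [0.9, -0.4, -4.0]
finger_gap: 0.0133
```

```bash
python3 st.py w17 10
```

```text
cam [0.6348 0.0925 0.2791] axis [-0.262  0.061 -0.963]
17.5 [0.5685 0.1077 0.137 ] [ 3.1415 -0.     -0.2298] [ 1.04 -0.12 -3.11] [-0.028 -0.228  0.006] 0.013394718211659629 tip depth 0.050507080095099494
```

>>> {"op": "apply_moves", "data": {
  "motion": [
    [[0,0,0.005,0,0,0],[0,0,0.005,0,0,0]]
  ]
}}

```text
t: 17.67
tcp_pos: [0.5686, 0.1078, 0.1343]
ee_rot: [-3.142, -0.001, -0.23]
wrist_force: [0.6, 0.0, 1.7]
finger_gap: 0.0132
```

>>> {"op": "apply_moves", "data": {
  "motion": [
    [[0,0,0.005,0,0,0]]
  ]
}}

```text
t: 17.75
tcp_pos: [0.5686, 0.1078, 0.1327]
ee_rot: [-3.142, -0.0, -0.23]
wrist_force: [0.2, -0.2, 1.9]
finger_gap: 0.0131
```

```bash
python3 st.py w18 8
```

```text
cam [0.6348 0.0925 0.2749] axis [-0.262  0.061 -0.963]
18.15 [0.5685 0.1077 0.1324] [ 3.1415  0.     -0.2299] [ 0.72 -0.16 -0.62] [-0.027 -0.188  0.005] 0.013623997630934954 tip depth 0.05508918884490599
```

View pics/w18z.png

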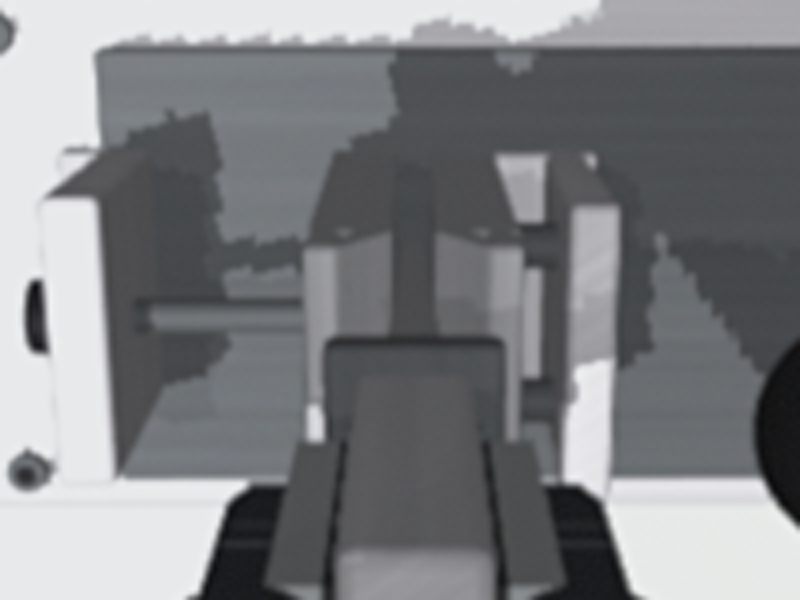

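>>> {"op": "apply_moves", "data": {
  "motion": [
    [[0,0,0.006,0,0,0],[0,0,0.006,0,0,0]]
  ]
}}

```text
t: 18.32
tcp_pos: [0.5686, 0.1077, 0.1291]
ee_rot: [-3.142, -0.0, -0.23]
wrist_force: [1.0, -0.4, 2.4]
finger_gap: 0.0135
```

>>> {"op": "apply_moves", "data": {
  "motion": [
    [[0,0,0.006,0,0,0]]
  ]
}}

```text
t: 18.4
tcp_pos: [0.5686, 0.1077, 0.1272]
ee_rot: [-3.142, -0.0, -0.23]
wrist_force: [0.6, 0.3, 3.2]
finger_gap: 0.0137
```

```bash
python3 st.py w19 8
python3 - <<'E'
from look import *
def W(tag,l,r,y):
    C=load(tag); a=px2w('wrist',220+l/4,130+y/4,.1,C);b=px2w('wrist',220+r/4,130+y/4,.1,C); return np.linalg.norm(a-b)*1000
import cv2
for t in ['w12','w14','w15','w16','w17','w18','w19']:
    im=cv2.cvtColor(cv2.imread(f'pics/{t}.png'),cv2.COLOR_BGR2GRAY).astype(float)
    C=load(t); # sample row at jig x = -? choose mouth x +12mm along jig x
    m=np.array([.568,.1074,.1])+0.004*np.array([.974,-.227,0]); yv=np.array([.227,.974,0])
    ys=np.arange(-.022,.022,.0002)
    acc=np.zeros(len(ys))
    for dx in np.arange(-.006,.0061,.001):
        P=np.array([w2px('wrist',m+dx*np.array([.974,-.227,0])+y*yv,C) for y in ys]).astype(np.float32)
        acc+=cv2.remap(im.astype(np.float32),P[:,0].reshape(1,-1),P[:,1].reshape(1,-1),1).ravel()
    g=np.gradient(cv2.GaussianBlur((acc/13).reshape(1,-1),(0,0),3).ravel())
    pk=[(round(ys[i]*1000,1),round(g[i],1)) for i in range(1,len(g)-1) if abs(g[i])>abs(g[i-1]) and abs(g[i])>=abs(g[i+1]) and abs(g[i])>.8]
    print(t,pk)
E
```

```text
cam [0.6348 0.0925 0.2694] axis [-0.262  0.061 -0.963]
18.8 [0.5685 0.1077 0.1269] [ 3.1414e+00  1.0000e-04 -2.2990e-01] [ 1.34 -0.6  -0.47] [-0.059 -0.28   0.025] 0.013326067200465095 tip depth 0.06056550937548452
w12 [(np.float64(-21.0), np.float64(-9.3)), (np.float64(-18.0), np.float64(4.8)), (np.float64(-9.4), np.float64(-2.0)), (np.float64(-2.6), np.float64(-1.5)), (np.float64(4.4), np.float64(3.8)), (np.float64(10.6), np.float64(5.5)), (np.float64(15.0), np.float64(-5.8))]
w14 [(np.float64(-21.0), np.float64(-9.8)), (np.float64(-17.4), np.float64(4.2)), (np.float64(-13.4), np.float64(-1.3)), (np.float64(-9.4), np.float64(-1.2)), (np.float64(-2.8), np.float64(-0.9)), (np.float64(4.4), np.float64(1.4)), (np.float64(11.0), np.float64(1.5)), (np.float64(14.0), np.float64(4.2)), (np.float64(15.6), np.float64(-2.0))]
w15 [(np.float64(-20.8), np.float64(-9.2)), (np.float64(-17.2), np.float64(4.2)), (np.float64(-12.6), np.float64(-2.3)), (np.float64(-9.4), np.float64(-0.9)), (np.float64(4.4), np.float64(1.0)), (np.float64(11.0), np.float64(1.1)), (np.float64(14.0), np.float64(7.4)), (n
[... 312 characters left out ...]
), (np.float64(-17.0), np.float64(3.6)), (np.float64(-14.0), np.float64(2.4)), (np.float64(-12.2), np.float64(-5.9)), (np.float64(13.6), np.float64(10.3)), (np.float64(15.6), np.float64(-5.7))]
w18 [(np.float64(-20.6), np.float64(-10.8)), (np.float64(-16.6), np.float64(3.6)), (np.float64(-13.8), np.float64(3.4)), (np.float64(-12.0), np.float64(-6.5)), (np.float64(13.6), np.float64(9.9)), (np.float64(15.6), np.float64(-5.4))]
w19 [(np.float64(-20.2), np.float64(-13.1)), (np.float64(-16.4), np.float64(2.9)), (np.float64(-14.0), np.float64(3.4)), (np.float64(-11.6), np.float64(-6.2)), (np.float64(9.0), np.float64(-1.0)), (np.float64(13.2), np.float64(7.5)), (np.float64(15.6), np.float64(-3.4))]
```

View pics/w19z.png

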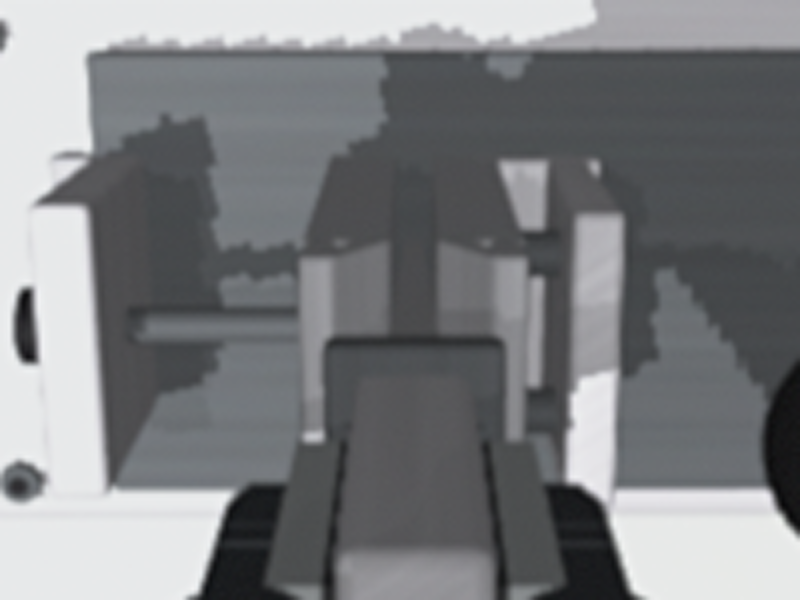

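>>> {"op": "apply_moves", "data": {
  "motion": [
    [[0,0,0.006,0,0,0]]
  ]
}}

```text
t: 18.88
tcp_pos: [0.5686, 0.1078, 0.1256]
ee_rot: [-3.142, -0.0, -0.23]
wrist_force: [0.5, 0.4, 4.2]
finger_gap: 0.0134
```

>>> {"op": "apply_moves", "data": {
  "motion": [
    [[0,0,0.006,0,0,0]]
  ]
}}

```text
t: 18.97
tcp_pos: [0.5686, 0.1078, 0.1238]
ee_rot: [-3.141, -0.001, -0.23]
wrist_force: [-0.4, 0.2, 3.9]
finger_gap: 0.0136
```

>>> {"op": "apply_moves", "data": {
  "motion": [
    [[0,0,0,0,0,0],[0,0,0,0,0,0],[0,0,0,0,0,0],[0,0,0,0,0,0],[0,0,0,0,0,0],[0,0,0,0,0,0]]
  ]
}}

```text
t: 19.47
tcp_pos: [0.5686, 0.1078, 0.1234]
ee_rot: [3.142, -0.0, -0.23]
wrist_force: [0.9, 0.4, 0.7]
finger_gap: 0.0131
```

```bash
python3 st.py w20 8
python3 - <<'E'
from look import *
ims=[]
for n,(u,v) in dict(side=(310,190),scene=(293,215)).items():
    im=arm.grab_frame(n); ims.append(cv2.resize(im[v-60:v+60,u-45:u+45],None,fx=4.4,fy=4.4,interpolation=2))
cv2.imwrite('pics/b20.png',np.hstack(ims))
E
```

```text
cam [0.6348 0.0925 0.2657] axis [-0.262  0.061 -0.963]
19.8667 [0.5686 0.1077 0.1235] [ 3.1415e+00 -1.0000e-04 -2.2990e-01] [ 1.55 -0.25  0.25] [-0.08  -0.314 -0.005] 0.013185542514486092 tip depth 0.06402922729586143
```

View pics/w20.png

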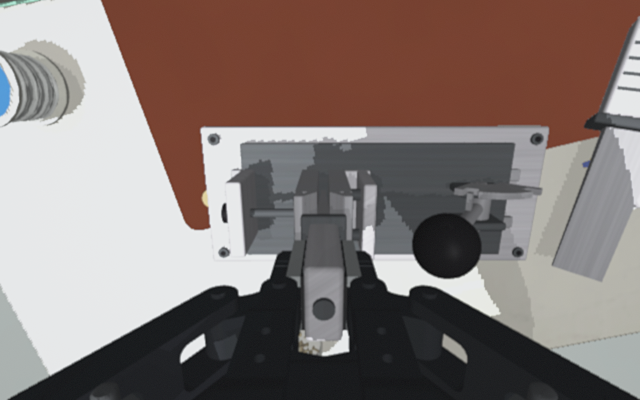

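View pics/b20.png

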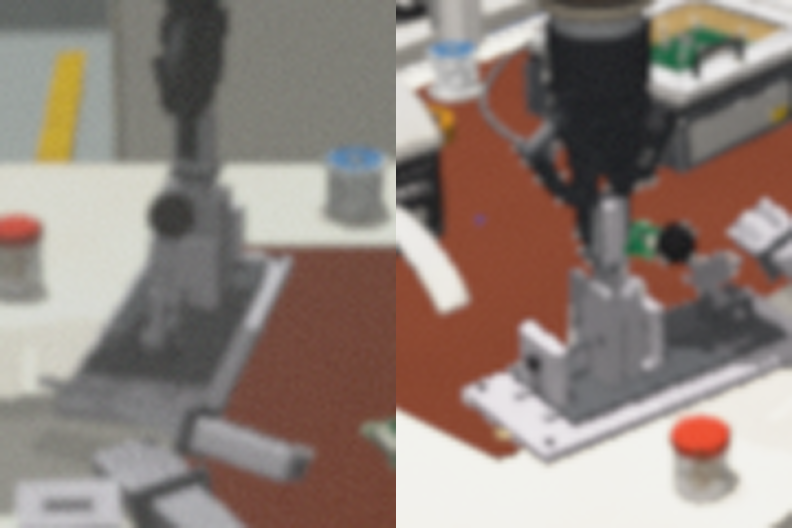

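```bash
python3 -c "
from plant import arm
print(arm.finish_job())"
```

```text
the job is handed in; nothing more can be done
None
```

I threw the lever into the arrow notch, lifted the gauge out of its stand, and slid its blade down between the jaws to a snug fit. I then handed the job in with the gauge still gripped, about 20 s into the 61 s allowed. No verdict is reported.

**Last checks**
- **Lever:** the ball was at about (0.553, 0.045), which is the marked notch, and it looked unchanged in the last pictures.
- **Blade depth:** the tip was about 64 mm below the jaw tops, within about 1 mm of the middle of their length, and upright to better than 0.01 rad.
- **Grip:** the fingers stood about 13 mm apart on the 14 mm handle, and the handle had not slipped in them.
- **Sliding drag:** about 5.5 N over the last millimetres. That and a contact depth of about 46 mm put the sprung jaw at about 1.4 mm back. That is an inference, since the jaw joint cannot be read directly.

**Disagreements or oddities**
- The two look-alike gauges were upright in the first pictures but had fallen over when I next looked, 1.4 s in, before the arm had been near them. They lie on the bench and I left them alone.
- At rest, the wrist force and moment showed a small side load from friction on the blade, about 1.5 N and 0.3 N m.
- The jar kept its place through the last pictures. I did not measure whether the loupe, spool or circuit board had moved, but the arm stayed clear of all of them.

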